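# Clear the way and hold the tilt-out bin open

### The arm

A 6-joint arm with a two-finger parallel gripper is mounted at the origin on the work surface. World frame = base frame: x ahead of the robot, y to its left, z up, the work surface at z = 0. Lengths are in mm, angles in rad, forces in N, time in s.
With the tool pointing down it reaches from about 350 to 875 mm from the base axis. Payload 4.2 kg.
Tool frame: the origin (TCP) lies midway between the tips of the shut fingers; the grasp point (between the pads) lies 19 mm behind it; z points along the fingers, y is the direction in which the jaws open and shut (so a half turn about z gives the same grasp; the last joint's range is limited). The gripper opens to 85 mm and grips with 20 to 120 N. Pads are 22 mm wide; open, the fingers measure 114 mm over their backs; the gripper's body (76 mm by 85 mm) begins 54 mm behind the grasp point. The pads swing forward as they close: fully open they stand 13 mm farther back than shut.
Start: joints at [0.259, 0.385, 0.008, 0, -1.194, -0.259], TCP at [624.979, 0.025, 231.312] pointing down, gripper open.
Joint ranges: [-3.14, 3.14], [-1.21, 2.06], [-1.07, 1.41], [-3.16, 2.05], [-2.99, -0.16], [-3.1, 3.1]. Speed limits (rad/s): [2.79, 2.79, 3.14, 3.14, 3.14, 3.14].

### API

Orientations are given as a unit quaternion [x, y, z, w].
In Python, from bench import read_state, get_image, job_done, search_frame, regions_of gives the robot as it stands.
- The arm moves only by the tool servo_tool, never from a script. Its arguments are lists of equal length, an entry for each row: "turn": the turn, a rotation vector about the world's x, y, z in rad, a list of three; "dp": the shift along the world's x, y, z in m, a list of three; "fingers": the finger opening in m, from 0 to 0.0854. In form: {"turn": [[rx, ry, rz], ...], "dp": [[tx, ty, tz], ...], "fingers": [fingers, ...]}. A call has exactly 5 rows; each row shifts and turns the pose as measured when the row begins; what a row does not reach is not made up. A row lasts 1/8 s, in which the tool goes at most 62.5 mm and 10.7 degrees, less where a joint would pass 70% of its speed; a pose out of reach is approached as far as the arm can. A call is refused whole if a number of a shift passes 0.0625 or a number of a turn 0.188, either way. A call with a gripper value outside its range is refused whole. The fingers move at their own pace and stop on an object; the grip force is fixed at half the most. Time passes only in rows, so rows that do not move let the fingers close, or fill a call up. It gives the time, the measured TCP pose, the force and the opening at its end, in the units of the state.
- read_state(): the state, without advancing time (a new reading comes with each control period).
- get_image(name): name is "scene" or "side" or "wrist"; returns a dict with "img" (384x512x3 uint8, red, green, blue), "vfov" (degrees; the focal length in pixels is half the picture's height over the tangent of half this angle, whatever the lens; pixels are square), "cx", "cy" (the principal point, pixels), "world_from_camera" (4x4, takes a point from camera to world coordinates); the wrist camera has in their place "mount" (4x4, takes a point from camera to tool coordinates, whose origin is the TCP and whose axes are the flange's). Camera axes: x right, y down, z forward; pixel columns grow to the right and rows downward; lengths in mm; the calibration is good to about 2 mm. A picture is of the moment at which its call begins: read the wrist's pose just before it. There is no depth.
- job_done(): hands the job in, once; it reports no verdict.
Trained networks look in the newest picture that a camera, given by its name, has taken for a name from the list of things; names that differ only in an ending like _2 or _b are one class to them, and where a whole thing is asked for, a point or a joint stands for the part that bears it (a point fixed in the world has none). Each returns a list of dicts, best first, with "score" (0 to 1); they miss things now and then, are a little off and sometimes report something else, mostly with a low value. They report only what shows in the picture. A call takes as long as a camera call. They do not tell look-alikes from the thing itself.
- search_frame(query, camera): "box" ([left, top, width, height] in pixels, round what is visible of it).
- regions_of(query, camera): "region" (384x512 bool, what is visible of it) and "box" ([left, top, width, height] in pixels, round what is visible of it).
The state is a dict: "clock": time; "joints": joint angles; "joint_vel": joint speeds; "joint_efforts": joint torques, N m; "position": TCP position; "ee_rot": TCP orientation; "contact_force": force on the tool from outside, world axes, zero at the start; "wrist_torque": the same for the moment, N m; "gripper_width": finger opening in mm.
Only numpy, scipy, OpenCV 4.12 (cv2) and the standard library are available. Lean on these libraries where they do the work, as an engineer would, in place of code of your own. Each camera call takes 0.05 s, during which the arm holds its last target. There are 200 camera calls.

### The job

I want to scrape the children's plates into the tilt-out bin, but the blue snack container stands in the way of its front. Stand the container upright somewhere else on the worktop, clear of where the bin swings, and let go of it; only then pull the bin open to about 35 degrees and keep hold of it there, because it springs shut on its own: finish while still holding it open. Do not let the bin push against the container, and leave the plates, mug and bowl where they are.

Things in the scene. Friction and masses are not known exactly. Their poses are not given: they have to be found in the camera images.
- bin: grey plastic housing of the tilt-out bin, fixed to the worktop, 165 deep (x) x 270 wide (y) x 235 mm high. Origin on the worktop straight below the middle of the hinge line, in the plane of the housing's front; x points into the bin (the front faces -x and tips out to -x), y along the hinge, z up. Its top plate starts 60 mm behind the front.
- bucket (a joint): opening angle of the tilting bucket with the grey front panel, rad: 0 shut, 0.61 = 35 degrees, end stop at 0.9. Hinged along its lower front edge; the top tips out towards the bin's -x. A spring with a soft-close damper pulls it shut from any angle: about 4.5 N at the rail, nearly the same at all angles. The front panel is 268 wide, 12 mm thick and reaches from 20 to 243 mm above the worktop.
- rail (a point): middle of the pull rail, a dark round bar, 16 mm thick, straight for 210 mm, parallel to the hinge, its ends bent down into the panel's top edge. With the bin shut it is 275 mm above the worktop and 6 mm before the hinge line, the panel's top edge 24 mm below it. It moves with the bucket, 255 mm from the hinge line. Pinch it from above, one finger before and one behind; it can turn in the grip.
- hinge (a point): middle of the hinge line, 20 mm above the worktop; does not move
- snack_center (a point): centre (half-way up, 45 mm above its underside) of the blue plastic snack container with pale clip lid: body 104 (x) x 54 (y) mm, lid 110 x 58 x 13 mm, 90 mm high overall, 0.15 to 0.3 kg, clips on its x ends. z up. Grip it from above across y, just below the lid. It starts upright on the worktop, 25 to 45 mm before the housing's front plane, where the opening front would strike it.
- snack: the same snack container; origin at the centre of its underside, axes as above
- plates: stack of four round green toddler plates, 180 mm across and 46 mm high, with leftovers on the top one; origin at the centre of the underside
- mug: white ceramic mug, 82 mm across and 95 mm high, handle to its +y reaching 73 mm from the axis; origin at the centre of the underside
- bowl: steel bowl, 170 mm across the rim and 65 mm high; origin at the centre of the underside
Things that resemble listed ones, but are neither listed nor needed, are in the scene too. There is more than one size of the bowl; the one meant has the size given above.

How it is judged (in metres and radians):
On the way, in this order (a step that is already met when the one before it is completed fails the run):
1. the snack container stands upright on the worktop, let go, clear of the bin's swing, while the bin is still shut ((x of snack_center in the frame of bin below -0.15 m or y of snack_center in the frame of bin above 0.18 m or y of snack_center in the frame of bin below -0.18 m) and angle between snack_center's own z axis and vertical below 0.1 rad and height (world z) of snack_center between 0.038 and 0.052 m and contact force between each of the arm, the fingers and snack below 0.1 N and linear speed of snack below 0.03 m/s and value of joint bucket below 0.1 rad), for 0.2 s.
2. the bin is pulled open to about 35 degrees (value of joint bucket between 0.506 and 0.716 rad and contact force between the fingers and bucket above 1 N), for 0.2 s.
At the end, for the whole second after the job is handed in: Fingers hold the bin still at 35 degrees give or take 6, nothing else touching its bucket; the snack container stands free and upright on the worktop, its centre over 150 mm before the bin's front or 180 mm to the side of its middle; plates, mug and bowl within 30 mm of their start (all of step 2 and velocity of joint bucket between -0.05 and 0.05 rad/s and (x of snack_center in the frame of bin below -0.15 m or y of snack_center in the frame of bin above 0.18 m or y of snack_center in the frame of bin below -0.18 m) and angle between snack_center's own z axis and vertical below 0.1 rad and height (world z) of snack_center between 0.038 and 0.052 m and linear speed of snack below 0.03 m/s and contact force between each of the arm, the fingers, bucket and snack below 0.1 N and contact force between bucket and plates below 0.1 N and contact force between bucket and mug below 0.1 N and contact force between bucket and bowl below 0.1 N and distance of each of plates, mug, bowl from where it was at the start of the episode below 0.03 m); the arm keeps its last pose, push and grip.
It fails at once if the bin's front pushes against the snack container (contact force between bucket and snack above 3 N).
It fails at once if the snack container is tipped over (angle between snack_center's own z axis and vertical above 0.7 rad).
It fails at once if the plates, the mug or the bowl is shifted (distance of any of plates, mug, bowl from where it was at the start of the episode above 0.03 m).
It fails at once if the mug is tipped over (angle between mug's own z axis and vertical above 0.5 rad).
It also fails if it takes over 51 s, if anything falls off the work surface, if the arm or the gripper's body presses on something with over 40 N, if the wrist force passes 120 N, or if a joint passes its speed limit or range.

## Working session

There is one attempt and no reset: what is moved stays moved. The work goes in short steps, Python scripts to look and compute and a tool call to move; the robot and the scene stay as the last step left them, time stands still between calls to the robot, and variables do not carry over. Pictures are saved under pics/ and viewed, about 8 in all and at most 12, crops included, and the job is handed in when it is done.

Besides the shell and the picture viewer there is one more tool, called by a JSON object that holds its "name" and its "arguments". servo_tool: Moves the arm, as the interface text tells. Its arguments: {"type":"object","properties":{"turn":{"type":"array","items":{"type":"array","items":{"type":"number"}}},"dp":{"type":"array","items":{"type":"array","items":{"type":"number"}}},"fingers":{"type":"array","items":{"type":"number"}}},"required":["turn","dp","fingers"]}

```bash
mkdir -p pics
cat > h.py <<'E'
import numpy as np, cv2
from bench import *
def K(d):
    f=d["img"].shape[0]/2/np.tan(np.radians(d["vfov"])/2); return f,d["cx"],d["cy"]
def snap(n):
    s=read_state(); d=get_image(n)
    if n=="wrist":
        from scipy.spatial.transform import Rotation as R
        T=np.eye(4); T[:3,:3]=R.from_quat(s["ee_rot"]).as_matrix(); T[:3,3]=s["position"]
        d["world_from_camera"]=T@np.array(d["mount"])
    return d
def ray(d,u,v):
    f,cx,cy=K(d); T=np.array(d["world_from_camera"]); r=T[:3,:3]@np.array([(u-cx)/f,(v-cy)/f,1]); return T[:3,3],r/np.linalg.norm(r)
def atz(d,u,v,z):
    o,r=ray(d,u,v); return o+r*(z-o[2])/r[2]
def tri(*obs):
    A=np.zeros((3,3));b=np.zeros(3)
    for d,u,v in obs:
        o,r=ray(d,u,v);P=np.eye(3)-np.outer(r,r);A+=P;b+=P@o
    x=np.linalg.solve(A,b); return x,[np.linalg.norm((np.eye(3)-np.outer(ray(d,u,v)[1],ray(d,u,v)[1]))@(x-ray(d,u,v)[0])) for d,u,v in obs]
def proj(d,p):
    f,cx,cy=K(d); q=np.linalg.inv(np.array(d["world_from_camera"]))@np.append(p,1); return np.array([cx+f*q[0]/q[2],cy+f*q[1]/q[2]])
def save(d,name,s=1.0): cv2.imwrite("pics/"+name,cv2.resize(d["img"][:,:,::-1],None,fx=s,fy=s,interpolation=cv2.INTER_CUBIC))
E
python3 - <<'E'
from h import *
import pickle
D={}
for n in ["scene","side","wrist"]:
    D[n]=snap(n); 
    for q in ["snack","bin","rail","bucket","plates","mug","bowl"]:
        print(n,q,[(np.round(r["box"]).astype(int).tolist(),round(r["score"],2)) for r in search_frame(q,n)][:4])
    print(K(D[n]),np.round(D[n]["world_from_camera"],2).tolist())
pickle.dump(D,open("d0.pkl","wb"))
im=np.hstack([D["scene"]["img"],D["side"]["img"]]);
save(D["scene"],"a.png",1.5);save(D["side"],"b.png",1.5);save(D["wrist"],"c.png")
E
```

```text
scene snack [([269, 209, 33, 40], 0.64)]
scene bin [([288, 175, 105, 126], 0.96)]
scene rail [([288, 176, 72, 92], 0.82)]
scene bucket [([291, 177, 70, 90], 0.73), ([287, 176, 106, 126], 0.54)]
scene plates [([351, 125, 19, 29], 0.7)]
scene mug [([221, 332, 34, 46], 0.86)]
scene bowl [([106, 204, 75, 71], 0.89), ([151, 289, 58, 60], 0.75)]
(np.float64(437.7059781344949), 257.3615564608945, 188.8377448773692) [[0.85, 0.46, -0.27, 784.58], [0.53, -0.72, 0.44, -617.67], [0.01, -0.52, -0.86, 1365.78], [0.0, 0.0, 0.0, 1.0]]
side snack [([273, 190, 24, 29], 0.57), ([273, 128, 82, 88], 0.55)]
side bin [([273, 126, 81, 86], 0.94)]
side rail [([270, 129, 63, 82], 0.55)]
side bucket [([269, 130, 60, 82], 0.91)]
side plates [([189, 141, 39, 29], 0.78)]
side mug [([369, 235, 38, 36], 0.92)]
side bowl [([335, 265, 56, 49], 0.68), ([232, 277, 79, 72], 0.62)]
(np.float64(372.2064906116459), 259.6311668496858, 195.10910311777576) [[0.71, -0.52, 0.48, -213.86], [-0.71, -0.51, 0.49, -650.72], [-0.01, -0.69, -0.72, 1125.7], [0.0, 0.0, 0.0, 1.0]]
wrist snack [([288, 127, 114, 62], 0.84)]
wrist bin [([3, 0, 310, 384], 0.59)]
wrist rail [([130, 2, 184, 324], 0.8)]
wrist bucket [([130, 0, 182, 329], 0.59)]
wrist plates []
wrist mug []
wrist bowl []
(np.float64(286.042845819816), 255.17237391918445, 188.59646007136794) [[-1.0, 0.0, -0.0, 623.67], [0.0, 0.97, 0.26, -66.67], [0.0, 0.26, -0.97, 374.27], [0.0, 0.0, 0.0, 1.0]]
```

View pics/a.png

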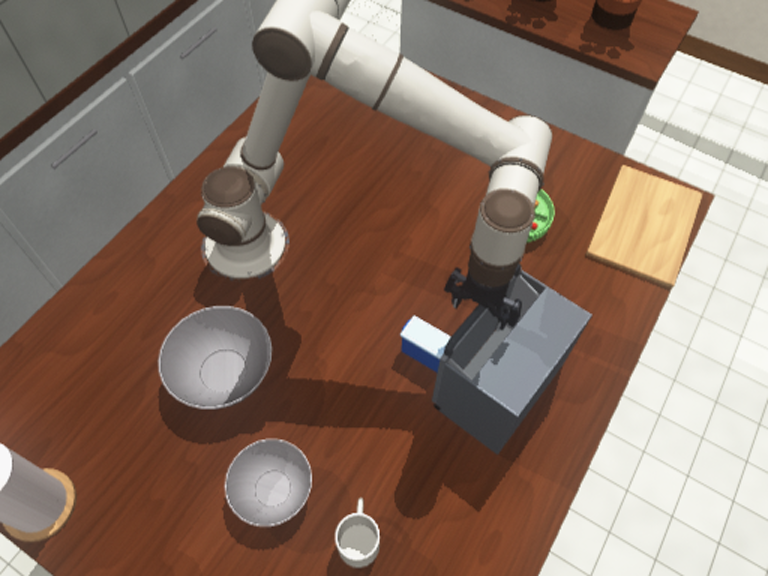

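View pics/b.png

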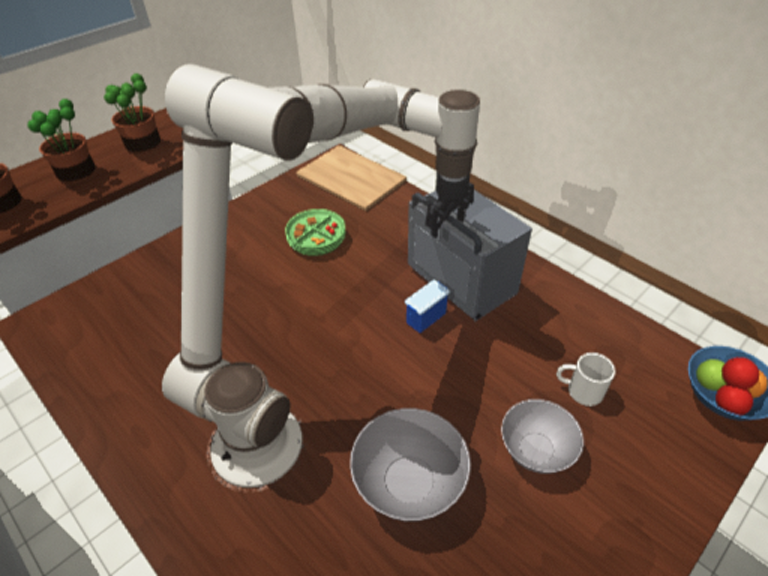

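The scene picture shows the snack container at (425,343)/1.5, the bin to its right, the two bowls at (215,357) and (268,482), and the mug at (358,540). In the side picture the container is at (427,305)/1.5, the rail near (445,228) and the plates at (316,232). Next I look at the wrist picture.

View pics/c.png

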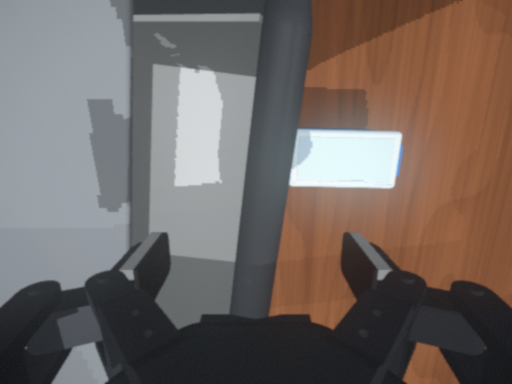

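Run:
```python
from h import *
import pickle
D=pickle.load(open("d0.pkl","rb"))
sc,sd,w=D["scene"],D["side"],D["wrist"]
c=lambda b:(b[0]+b[2]/2,b[1]+b[3]/2)
def t(n,a,b): print(n,[np.round(x,1) for x in tri((sc,*c(a)),(sd,*c(b)))])
t("plates",[351,125,19,29],[189,141,39,29])
t("mug",[221,332,34,46],[369,235,38,36])
t("bowlbig?",[106,204,75,71],[232,277,79,72])
t("bowlsmall?",[151,289,58,60],[335,265,56,49])
t("bin",[288,175,105,126],[273,126,81,86])
# sizes at rim z=65
for n,d,b in (("big",sc,[106,204,75,71]),("small",sc,[151,289,58,60])):
    l=atz(d,b[0],b[1]+b[3]/2,65);r=atz(d,b[0]+b[2],b[1]+b[3]/2,65);print(n,np.linalg.norm(l-r))
# housing rear top corner (sc 590,318)/1.5 etc.
for p in [(590,318),(517,415),(437,405),(440,368),(500,450)]:
    print(p,np.round(atz(sc,p[0]/1.5,p[1]/1.5,235),0),np.round(atz(sc,p[0]/1.5,p[1]/1.5,0),0))
def crop(d,b,s,n):
    x,y,ww,h=b;cv2.imwrite("pics/"+n,cv2.resize(d["img"][y:y+h,x:x+ww,::-1],None,fx=s,fy=s,interpolation=cv2.INTER_CUBIC))
a=sc["img"][150:310,250:400];b=sd["img"][110:230,255:365]
A=cv2.resize(a,None,fx=2.6,fy=2.6,interpolation=cv2.INTER_CUBIC);B=cv2.resize(b,None,fx=3.46,fy=3.4667,interpolation=cv2.INTER_CUBIC)
h=min(A.shape[0],B.shape[0]);o=np.hstack([A[:h],B[:h]]);print(o.shape);cv2.imwrite("pics/d.png",o[:,:,::-1])
```

```text
plates [array([578.7, 520.1, -40.8]), array([10.6, 10.6])]
mug [array([ 621.9, -431.8,   40.4]), array([1.5, 1.5])]
bowlbig? [array([ 169.1, -301.2,   61.1]), array([0.5, 0.5])]
bowlsmall? [array([ 426.4, -448.6,   66.3]), array([5., 5.])]
bin [array([713.6,   0.8, 116.2]), array([15.3, 15.3])]
big 241.844360754995
small 170.0498055411296
(590, 318) [813. 116. 235.] [818. 268.   0.]
(517, 415) [ 779. -139.  235.] [778. -40.   0.]
(437, 405) [ 648. -200.  235.] [ 619. -113.    0.]
(440, 368) [ 617. -134.  235.] [582. -33.   0.]
(500, 450) [ 782. -213.  235.] [ 782. -129.   -0.]
(416, 771, 3)
```

View pics/d.png

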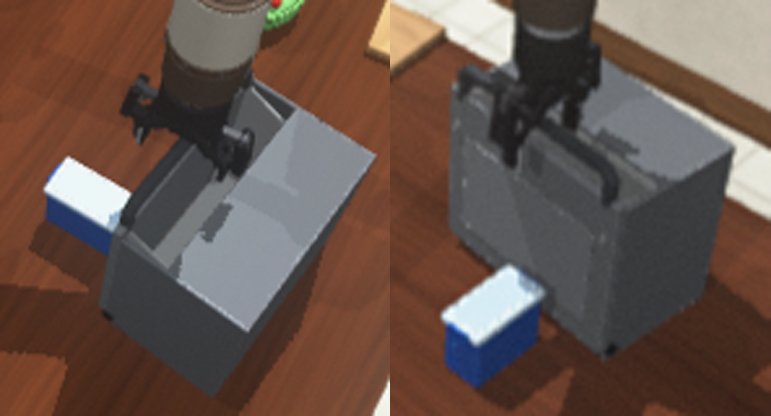

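The networks see two bowls. The scene box [106,204,75,71] measures 242 mm across at the rim and [151,289,58,60] measures 170 mm, so the bowl meant is the smaller one, near (426,-449). The open fingers already straddle the rail, so I'll lift straight up first. Next I locate the container and the bin.

Run:
```python
from h import *
import pickle
D=pickle.load(open("d0.pkl","rb"))
sc,sd,w=D["scene"],D["side"],D["wrist"]
for n in ["wrist"]:
    im=w["img"]; hsv=cv2.cvtColor(im,cv2.COLOR_RGB2HSV)
    r=max(regions_of("snack","wrist"),key=lambda r:r["score"])
    m=r["region"].astype(np.uint8)
    m=((im[...,2]>170)&(im[...,0]<im[...,2])).astype(np.uint8); m[:, :288]=0; m[:, 405:]=0; m[:120]=0; m[195:]=0
    k,l,st,ce=cv2.connectedComponentsWithStats(m); i=1+np.argmax(st[1:,4]); ys,xs=np.where(l==i)
    P=np.array([atz(w,x,y,90)[:2] for x,y in zip(xs,ys)],np.float32)
    print("lid rect@90",cv2.minAreaRect(P))
# two-view lid corners (scene px 1.5x/crop), crop scale2.6 offset(250,150); side crop 3.46 offset(255,110)
S=lambda x,y:(250+x/2.6,150+y/2.6); T=lambda x,y:(255+(x-390)/3.46,110+y/3.4667)
for n,a,b in [("front-left corner",(68,158),(511,265)),("front-right",(46,190),(443,316))]:
    print(n,tri((sc,*S(*a)),(sd,*T(*b)))[0].round(0))
print("far lid corner side",atz(sd,*T(545,294),90).round(0),atz(sd,*T(482,348),90).round(0))
for n,a,b in [("bin rear-left top",(376,155),(602,60)),("rear-right top",(250,330),(733,148)),("front -y top",(122,222),(616,208)),("bottom hinge -y corner",(107,314),(610,350))]:
    print(n,*[q if isinstance(q,list) else q.round(0) for q in tri((sc,*S(*a)),(sd,*T(*b)))])
# rail from wrist at z=275: axis pixels
for p in [((306+262)/2,5),((298+252)/2,100),((285+240)/2,200),((270+233)/2,310)]: print("rail@275",atz(w,*p,275).round(1))
print("plates side@46",atz(sd,208,155,40).round(0))
```

```text
lid rect@90 ((532.882080078125, -20.079490661621094), (57.99974060058594, 110.83248138427734), 88.69824981689453)
front-left corner [512. -54. 194.]
front-right [479. -23.  88.]
far lid corner side [583. -56.  90.] [476. -60.  90.]
bin rear-left top [815.  93. 233.] [np.float64(28.17157732826371), np.float64(28.17157732826368)]
rear-right top [ 783. -136.  227.] [np.float64(1.5813525129747337), np.float64(1.5813525129744663)]
front -y top [ 611. -108.  238.] [np.float64(4.906882885450558), np.float64(4.906882885450586)]
bottom hinge -y corner [ 623. -124.   18.] [np.float64(1.1237739643618172), np.float64(1.1237739643619074)]
rail@275 [614.7 -98.  275. ]
rail@275 [617.  -70.2 275. ]
rail@275 [620.9 -35.5 275. ]
rail@275 [625.1  11.4 275. ]
plates side@46 [522. 430.  40.]
```

{"name": "servo_tool", "arguments": {"turn": [[0, 0, 0], [0, 0, 0], [0, 0, 0], [0, 0, 0], [0, 0, 0]], "dp": [[0, 0, 0.02], [0, 0, 0.03], [0, 0, 0.03], [0, 0, 0.03], [0, 0, 0.02]], "fingers": [0.0854, 0.0854, 0.0854, 0.0854, 0.0854]}}

```text
clock: 1.88
position: [623.4, -0.2, 362.6]
ee_rot: [-0.707, 0.707, 0.002, -0.002]
contact_force: [0.2, -0.1, -0.9]
gripper_width: 85.3
```

The lid measures 58 x 111 mm when projected at z=90, which matches the given size, and the two-view corner height is 88. The container's centre is about (533,-20) and it lies along world x to within about 1.3°. The bin is turned about -6°. I'll go above the container and turn the tool 90°.

{"name": "servo_tool", "arguments": {"turn": [[0, 0, 0.16], [0, 0, 0.16], [0, 0, 0.16], [0, 0, 0.16], [0, 0, 0.16]], "dp": [[-0.018, -0.004, 0], [-0.018, -0.004, 0], [-0.018, -0.004, 0], [-0.018, -0.004, 0], [-0.018, -0.004, 0]], "fingers": [0.0854, 0.0854, 0.0854, 0.0854, 0.0854]}}

```text
clock: 2.5
position: [532.2, -20.5, 364.4]
ee_rot: [0.931, -0.364, 0.0, 0.001]
contact_force: [-0.5, -0.3, 0.3]
gripper_width: 85.3
```

{"name": "servo_tool", "arguments": {"turn": [[0, 0, 0.16], [0, 0, 0.16], [0, 0, 0.16], [0, 0, 0.16], [0, 0, 0.13]], "dp": [[0, 0, -0.02], [0, 0, -0.02], [0, 0, -0.02], [0, 0, -0.02], [0, 0, -0.02]], "fingers": [0.0854, 0.0854, 0.0854, 0.0854, 0.0854]}}

```text
clock: 3.12
position: [531.5, -20.8, 265.4]
ee_rot: [1.0, 0.026, 0.004, -0.002]
contact_force: [0.2, -0.3, -0.3]
gripper_width: 85.4
```

Run:
```python
from h import *
s=read_state();print(s["position"],s["ee_rot"],s["joints"])
w=snap("wrist");save(w,"e.png")
im=w["img"];rs=regions_of("snack","wrist")
for r in rs:
    ys,xs=np.where(r["region"]);print(r["score"],r["box"])
    m=r["region"]&(im.min(2)>130)
    ys,xs=np.where(m)
    if len(xs)>50: print(cv2.minAreaRect(np.array([atz(w,x,y,90)[:2] for x,y in zip(xs,ys)],np.float32)))
```

```text
[531.47062333 -20.82078451 265.40500714] [ 0.99965568  0.02587479  0.00390971 -0.00193299] [ 0.26488474  0.19820918 -0.1680078  -0.00204696 -1.19606765  1.35840857]
0.7 [224.0, 116.2, 62.4, 101.2]
((534.9321899414062, -20.521621704101562), (58.390281677246094, 114.52066040039062), 88.99720001220703)
```

View pics/e.png

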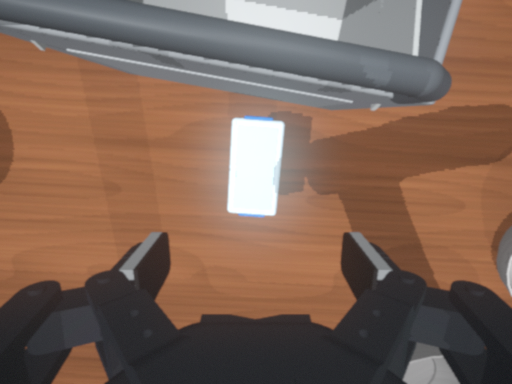

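The picture shows the lid centred at (256,167) and the rail above it, clear of the gripper. The container measures (534,-20). I'll take out the 4° yaw error and descend.

{"name": "servo_tool", "arguments": {"turn": [[0, 0, -0.07], [0, 0, 0], [0, 0, 0], [0, 0, 0], [0, 0, 0]], "dp": [[0.002, 0.0, -0.025], [0, 0, -0.025], [0, 0, -0.025], [0, 0, -0.025], [0, 0, -0.02]], "fingers": [0.0854, 0.0854, 0.0854, 0.0854, 0.0854]}}

```text
clock: 3.85
position: [536.8, -20.6, 147.8]
ee_rot: [1.0, -0.019, 0.008, -0.002]
contact_force: [0.8, -1.2, -0.5]
gripper_width: 85.3
```

{"name": "servo_tool", "arguments": {"turn": [[0, 0, 0], [0, 0, 0], [0, 0, 0], [0, 0, 0], [0, 0, 0]], "dp": [[0, 0, -0.025], [0, 0, -0.025], [0, 0, -0.025], [0, 0, -0.02], [0, 0, -0.012]], "fingers": [0.0854, 0.0854, 0.0854, 0.0854, 0.0854]}}

```text
clock: 4.47
position: [542.1, -19.7, 42.4]
ee_rot: [1.0, -0.024, 0.013, -0.002]
contact_force: [0.7, 0.5, -0.1]
gripper_width: 85.5
```

The tool drifted about 8 mm in x and 0.026 rad in tilt. I'll correct both, then close.

{"name": "servo_tool", "arguments": {"turn": [[0, 0.026, 0.025], [0, 0, 0], [0, 0, 0], [0, 0, 0], [0, 0, 0]], "dp": [[-0.007, 0, -0.002], [0, 0, 0], [0, 0, 0], [0, 0, 0], [0, 0, 0]], "fingers": [0.0854, 0.0854, 0.03, 0.03, 0.03]}}

```text
clock: 5.1
position: [536.4, -19.3, 42.6]
ee_rot: [1.0, -0.012, 0.001, -0.003]
contact_force: [-0.2, 0.7, -2.9]
gripper_width: 56.9
```

{"name": "servo_tool", "arguments": {"turn": [[0, 0, 0], [0, 0, 0], [0, 0, 0], [0, 0, 0], [0, 0, 0]], "dp": [[0, 0, 0], [0, 0, 0], [0, 0, 0], [0, 0, 0], [0, 0, 0]], "fingers": [0.03, 0.03, 0.03, 0.03, 0.03]}}

```text
clock: 5.72
position: [536.3, -19.3, 42.5]
ee_rot: [1.0, -0.012, 0.001, -0.003]
contact_force: [0.3, 0.4, -1.8]
gripper_width: 56.7
```

{"name": "servo_tool", "arguments": {"turn": [[0, 0, 0], [0, 0, 0], [0, 0, 0], [0, 0, 0], [0, 0, 0]], "dp": [[0, 0, 0.008], [0, 0, 0.008], [0, 0, 0.008], [0, 0, 0.008], [0, 0, 0.008]], "fingers": [0.03, 0.03, 0.03, 0.03, 0.03]}}

```text
clock: 6.35
position: [535.2, -19.5, 84.4]
ee_rot: [1.0, -0.012, -0.0, -0.003]
contact_force: [0.3, 0.1, -2.7]
gripper_width: 57.3
```

Run:
```python
from h import *
print(read_state()["contact_force"],read_state()["position"])
a=snap("scene")["img"][170:290,230:330];b=snap("side")["img"][150:250,240:323]
A=cv2.resize(a,(400,480),interpolation=cv2.INTER_CUBIC);B=cv2.resize(b,(398,480),interpolation=cv2.INTER_CUBIC)
cv2.imwrite("pics/f.png",np.hstack([A,B])[:,:,::-1])
```

```text
[ 0.28885857  0.05511252 -2.6591365 ] [535.15836105 -19.54763599  84.41441064]
```

View pics/f.png

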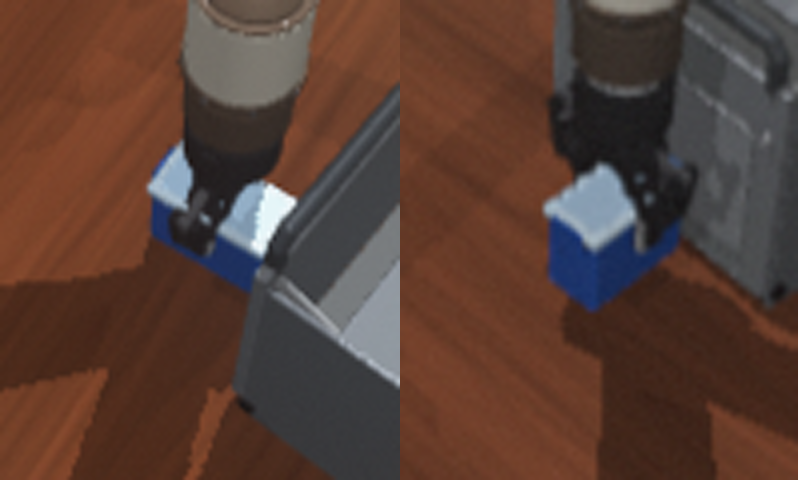

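The container is lifted level and held at about 2.7 N. I'll carry it to about (470,200).

{"name": "servo_tool", "arguments": {"turn": [[0, 0, 0], [0, 0, 0], [0, 0, 0], [0, 0, 0], [0, 0, 0]], "dp": [[-0.01, 0, 0], [-0.015, 0.01, 0], [-0.015, 0.02, 0], [-0.015, 0.025, 0], [-0.01, 0.03, 0]], "fingers": [0.03, 0.03, 0.03, 0.03, 0.03]}}

```text
clock: 7.08
position: [463.6, 66.5, 83.5]
ee_rot: [1.0, -0.014, -0.002, -0.002]
contact_force: [0.7, 0.3, -2.1]
gripper_width: 56.8
```

{"name": "servo_tool", "arguments": {"turn": [[0, 0, 0], [0, 0, 0], [0, 0, 0], [0, 0, 0], [0, 0, 0]], "dp": [[0, 0.03, 0], [0, 0.03, 0], [0, 0.03, 0], [0, 0.02, 0], [0, 0.01, 0]], "fingers": [0.03, 0.03, 0.03, 0.03, 0.03]}}

```text
clock: 7.7
position: [455.9, 191.0, 82.7]
ee_rot: [1.0, -0.012, -0.004, -0.001]
contact_force: [-0.5, 0.5, -1.0]
gripper_width: 57.2
```

{"name": "servo_tool", "arguments": {"turn": [[0, 0.008, 0], [0, 0, 0], [0, 0, 0], [0, 0, 0], [0, 0, 0]], "dp": [[0, 0, -0.009], [0, 0, -0.009], [0, 0, -0.009], [0, 0, -0.006], [0, 0, -0.004]], "fingers": [0.03, 0.03, 0.03, 0.03, 0.03]}}

```text
clock: 8.32
position: [454.5, 188.3, 42.6]
ee_rot: [1.0, -0.014, -0.01, 0.0]
contact_force: [-11.3, 1.8, 20.5]
gripper_width: 57.3
```

{"name": "servo_tool", "arguments": {"turn": [[0, 0, 0], [0, 0, 0], [0, 0, 0], [0, 0, 0], [0, 0, 0]], "dp": [[0, 0, -0.002], [0, 0, 0], [0, 0, 0], [0, 0, 0], [0, 0, 0]], "fingers": [0.03, 0.03, 0.03, 0.03, 0.03]}}

```text
clock: 8.95
position: [454.9, 188.6, 43.2]
ee_rot: [1.0, -0.013, -0.009, -0.0]
contact_force: [-1.7, 0.5, -1.1]
gripper_width: 57.1
```

{"name": "servo_tool", "arguments": {"turn": [[0, 0, 0], [0, 0, 0], [0, 0, 0], [0, 0, 0], [0, 0, 0]], "dp": [[0, 0, 0], [0, 0, 0], [0, 0, 0], [0, 0, 0], [0, 0, 0]], "fingers": [0.06, 0.065, 0.075, 0.0854, 0.0854]}}

```text
clock: 9.57
position: [455.9, 189.0, 43.5]
ee_rot: [1.0, -0.013, -0.008, -0.001]
contact_force: [0.4, -0.6, -0.1]
gripper_width: 85.4
```

{"name": "servo_tool", "arguments": {"turn": [[0, 0, 0], [0, 0, 0], [0, 0, 0], [0, 0, 0], [0, 0, 0]], "dp": [[0, 0, 0.015], [0, 0, 0.025], [0, 0, 0.03], [0, 0, 0.03], [0, 0, 0.03]], "fingers": [0.0854, 0.0854, 0.0854, 0.0854, 0.0854]}}

```text
clock: 10.2
position: [453.7, 187.4, 174.6]
ee_rot: [1.0, -0.013, -0.011, 0.002]
contact_force: [1.0, -0.4, -0.4]
gripper_width: 85.3
```

{"name": "servo_tool", "arguments": {"turn": [[0, 0, 0], [0, 0, 0], [0, 0, 0], [0, 0, 0], [0, 0, 0]], "dp": [[0, 0, 0.04], [0, 0, 0.05], [0, 0, 0.05], [0, 0, 0.04], [0, 0, 0.02]], "fingers": [0.0854, 0.0854, 0.0854, 0.0854, 0.0854]}}

```text
clock: 10.82
position: [452.1, 186.1, 382.2]
ee_rot: [1.0, -0.013, -0.011, 0.001]
contact_force: [1.1, -0.7, -0.9]
gripper_width: 85.6
```

Run:
```python
from h import *
s=read_state();print(s["position"],s["ee_rot"],s["joints"])
w=snap("wrist")
im=w["img"]
for r in regions_of("snack","wrist"):
    m=r["region"]&(im.min(2)>130); ys,xs=np.where(m); print(r["score"],r["box"])
    if len(xs)>50: print(cv2.minAreaRect(np.array([atz(w,x,y,90)[:2] for x,y in zip(xs,ys)],np.float32)))
a=w["img"][:300,130:430];b=snap("side")["img"][120:300,160:340]
cv2.imwrite("pics/g.png",np.hstack([cv2.resize(a,(400,400)),cv2.resize(b,(400,400),interpolation=cv2.INTER_CUBIC)])[:,:,::-1])
```

```text
[452.14339256 186.10909461 382.22908371] [ 0.99985005 -0.0134887  -0.01079705  0.00116281] [ 0.71525782  0.08700598 -0.01151015 -0.01268639 -1.48994607  0.82969498]
0.79 [230.2, 111.6, 44.8, 74.0]
((451.66162109375, 187.40611267089844), (57.56558609008789, 111.3397445678711), 88.42350769042969)
```

View pics/g.png

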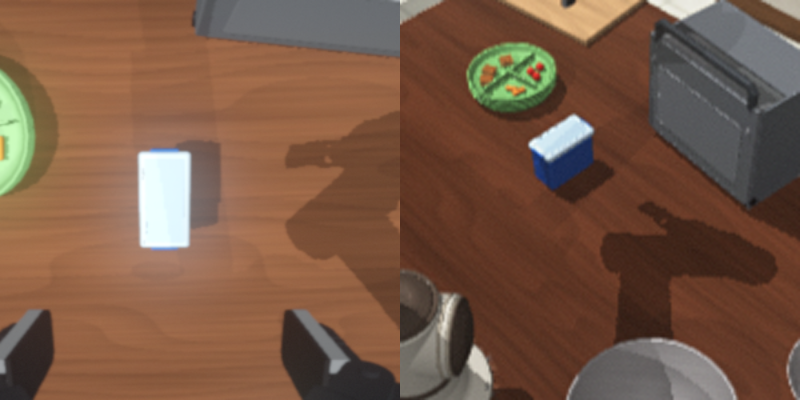

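The picture shows the container upright at (165,200) in the wrist crop, world (452,187), about 195 mm before the bin's front. The bin is shut and the plates haven't moved. Next I go above the rail and turn back.

{"name": "servo_tool", "arguments": {"turn": [[0, -0.01, -0.165], [0, -0.01, -0.165], [0, 0, -0.165], [0, 0, -0.165], [0, 0, -0.165]], "dp": [[0.017, -0.018, 0], [0.017, -0.018, 0], [0.017, -0.018, 0], [0.017, -0.018, 0], [0.017, -0.018, 0]], "fingers": [0.0854, 0.0854, 0.0854, 0.0854, 0.0854]}}

```text
clock: 11.6
position: [535.1, 94.0, 370.5]
ee_rot: [0.906, -0.424, -0.009, 0.002]
contact_force: [-0.2, -0.0, 0.2]
gripper_width: 85.3
```

{"name": "servo_tool", "arguments": {"turn": [[0, 0, -0.165], [0, 0, -0.165], [0, 0, -0.165], [0, 0, -0.165], [0, 0, -0.16]], "dp": [[0.017, -0.018, 0], [0.017, -0.018, 0], [0.017, -0.018, 0], [0.017, -0.018, 0], [0.017, -0.018, 0]], "fingers": [0.0854, 0.0854, 0.0854, 0.0854, 0.0854]}}

```text
clock: 12.22
position: [619.7, 0.8, 358.6]
ee_rot: [-0.651, 0.759, 0.017, -0.005]
contact_force: [1.1, 0.1, -0.2]
gripper_width: 85.5
```

Run:
```python
from h import *
import pickle
s=read_state();print(s["position"],s["ee_rot"],s["joints"])
w=snap("wrist");save(w,"h.png",1.0)
pickle.dump(w,open("w1.pkl","wb"))
for q in ["rail","bucket"]:
    print([(r["box"],r["score"]) for r in search_frame(q,"wrist")])
```

```text
[619.67249188   0.81057758 358.56473003] [-0.65086504  0.75899588  0.01659542 -0.00495361] [ 0.24946196  0.33843606  0.25934707 -0.02539483 -1.51532836 -0.400847  ]
[([167.0, 43.0, 91.5, 274.3], 0.63)]
[([164.8, 40.0, 93.6, 281.5], 0.58)]
```

View pics/h.png

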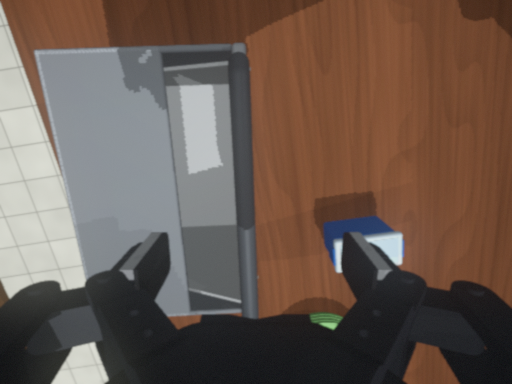

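The rail runs from (240,48) to (249,312), dark, at the front edge of the bin. I'll compute its line and check its height against the side view and the start picture.

Run:
```python
from h import *
import pickle
w1=pickle.load(open("w1.pkl","rb"));D=pickle.load(open("d0.pkl","rb"));sd=D["side"];w0=D["wrist"]
# subpixel-ish edges of the rail in w1: print gray profiles
g=cv2.GaussianBlur(cv2.cvtColor(w1["img"],cv2.COLOR_RGB2GRAY),(1,5),0)
P=[]
for v in (90,130,170,200):
    row=g[v,222:268].astype(int); print(v,row.tolist())
from scipy.spatial.transform import Rotation as R
print("rotvec rel start",(R.from_quat(read_state()["ee_rot"])*R.from_quat([-.70711,.70711,0,0]).inv()).as_rotvec().round(3))
for h in (265,275,285):
    a,b=atz(w1,241.5,90,h),atz(w1,247.5,290,h)
    c,d=atz(w0,284,5,h),atz(w0,251.5,310,h)
    xy=lambda a,b,y:a[0]+(b[0]-a[0])*(y-a[1])/(b[1]-a[1])
    print(h,"w1",a.round(1),b.round(1),"slope",((b[0]-a[0])/(b[1]-a[1])).round(3),"x@0",xy(a,b,0).round(1),"w0 x@0",xy(c,d,0).round(1),"slope",((d[0]-c[0])/(d[1]-c[1])).round(3))
# side: rail ray vs wrist plane -> height
a,b=atz(w1,241.5,90,275),atz(w1,247.5,290,275); n=np.cross(b-a,[0,0,1.])
for p in [(277,131),(320.6,160.5),(299,146)]:
    o,r=ray(sd,*p); t=((a-o)@n)/(r@n); print("side rail",(o+r*t).round(1))
```

```text
90 [142, 142, 142, 142, 141, 139, 125, 93, 69, 64, 66, 68, 69, 72, 75, 76, 77, 77, 76, 74, 74, 75, 74, 73, 69, 66, 64, 65, 78, 91, 95, 96, 96, 99, 99, 99, 100, 100, 100, 100, 98, 94, 90, 90, 90, 91]
130 [142, 142, 142, 142, 142, 141, 141, 139, 128, 101, 76, 69, 69, 70, 73, 75, 76, 79, 78, 78, 76, 77, 76, 75, 75, 73, 70, 66, 66, 70, 82, 88, 92, 94, 96, 96, 96, 97, 97, 98, 100, 98, 96, 95, 97, 97]
170 [140, 140, 139, 139, 140, 139, 139, 139, 138, 138, 133, 114, 80, 67, 68, 68, 71, 74, 74, 75, 76, 75, 75, 74, 73, 74, 73, 71, 69, 65, 68, 78, 90, 94, 96, 97, 96, 93, 91, 93, 94, 93, 93, 95, 96, 99]
200 [137, 137, 137, 137, 137, 137, 137, 137, 137, 137, 137, 134, 122, 94, 70, 64, 66, 68, 69, 72, 72, 72, 73, 72, 72, 72, 71, 70, 68, 67, 65, 67, 79, 93, 97, 98, 97, 95, 94, 96, 97, 97, 96, 96, 97, 95]
rotvec rel start [ 0.016  0.031 -0.148]
265 w1 [613.4 -80.6 265. ] [637.6  98.1 265. ] slope 0.136 x@0 624.3 w0 x@0 623.4 slope 0.095
275 w1 [613.3 -80.1 275. ] [636.5  91.1 275. ] slope 0.136 x@0 624.2 w0 x@0 624.0 slope 0.095
285 w1 [613.3 -79.5 285. ] [635.5  84.  285. ] slope 0.136 x@0 624.1 w0 x@0 624.6 slope 0.095
side rail [640.9 123.2 267. ]
side rail [ 609.2 -110.3  280.4]
side rail [624.1  -0.7 273.6]
```

The rail crosses x≈624.5 at y=0, with slope about 0.12 (bin turned about -6.9°). Its height is about 274 mm by wrist and side view, against 275 in the text. Now I align and descend.

{"name": "servo_tool", "arguments": {"turn": [[-0.016, -0.031, 0.028], [0, 0, 0], [0, 0, 0], [0, 0, 0], [0, 0, 0]], "dp": [[0.005, 0.004, 0], [0, 0, -0.015], [0, 0, -0.02], [0, 0, -0.02], [0, 0, -0.015]], "fingers": [0.0854, 0.0854, 0.0854, 0.0854, 0.0854]}}

```text
clock: 13.0
position: [620.9, 6.8, 280.9]
ee_rot: [-0.666, 0.746, 0.003, -0.001]
contact_force: [0.4, -1.4, 0.3]
gripper_width: 85.3
```

Run:
```python
from h import *
from scipy.spatial.transform import Rotation as R
s=read_state();print(s["position"].round(1) if hasattr(s["position"],"round") else s["position"])
print("rotvec rel start",(R.from_quat(s["ee_rot"])*R.from_quat([-.70711,.70711,0,0]).inv()).as_rotvec().round(3))
w=snap("wrist"); g=cv2.cvtColor(w["img"],cv2.COLOR_RGB2GRAY)
pts=[]
for v in (60,100,140,180,220):
    r=g[v].astype(float); dr=np.gradient(cv2.GaussianBlur(r[None],(5,1),0)[0]); i=200+np.argmin(dr[200:262]); j=i+12+np.argmax(dr[i+12:i+45]); pts.append((v,i,j)); 
print(pts)
L=np.array([atz(w,(i+j)/2,v,275) for v,i,j in pts]); print(L.round(1)); p=np.polyfit(L[:,1],L[:,0],1); print("slope,x@0",p)
```

```text
[620.9   6.8 280.9]
rotvec rel start [ 0.003  0.007 -0.113]
[(60, np.int64(227), np.int64(270)), (100, np.int64(228), np.int64(260)), (140, np.int64(229), np.int64(260)), (180, np.int64(229), np.int64(259)), (220, np.int64(230), np.int64(259))]
[[612.4 -83.3 275. ]
 [616.8 -65.3 275. ]
 [618.9 -45.8 275. ]
 [621.8 -24.8 275. ]
 [624.4  -2.1 275. ]]
slope,x@0 [1.42488551e-01 6.25158350e+02]
```

{"name": "servo_tool", "arguments": {"turn": [[0, 0, 0], [0, 0, 0], [0, 0, 0], [0, 0, 0], [0, 0, 0]], "dp": [[0.0045, 0, -0.01], [0, 0, -0.011], [0, 0, 0], [0, 0, 0], [0, 0, 0]], "fingers": [0.0854, 0.0854, 0.05, 0.0, 0.0]}}

```text
clock: 13.68
position: [625.2, 7.0, 256.9]
ee_rot: [-0.666, 0.746, 0.004, -0.002]
contact_force: [0.1, -1.0, 0.2]
gripper_width: 32.4
```

{"name": "servo_tool", "arguments": {"turn": [[0, 0, 0], [0, 0, 0], [0, 0, 0], [0, 0, 0], [0, 0, 0]], "dp": [[0, 0, 0], [0, 0, 0], [0, 0, 0], [0, 0, 0], [0, 0, 0]], "fingers": [0.0, 0.0, 0.0, 0.0, 0.0]}}

```text
clock: 14.3
position: [626.7, 6.9, 257.6]
ee_rot: [-0.666, 0.746, 0.003, -0.001]
contact_force: [2.1, 0.4, -0.4]
gripper_width: 14.2
```

The rail is gripped. I'll pull along the arc, tilting a little with the bucket.

{"name": "servo_tool", "arguments": {"turn": [[0, 0, 0], [-0.003, -0.025, 0], [-0.003, -0.025, 0], [-0.003, -0.025, 0], [-0.003, -0.025, 0]], "dp": [[-0.008, 0.001, -0.0005], [-0.015, 0.0018, -0.0013], [-0.015, 0.0018, -0.0022], [-0.015, 0.0018, -0.003], [-0.0148, 0.0018, -0.004]], "fingers": [0.0, 0.0, 0.0, 0.0, 0.0]}}

```text
clock: 14.92
position: [569.3, 13.9, 249.6]
ee_rot: [-0.664, 0.745, -0.046, 0.045]
contact_force: [8.8, -4.0, -6.3]
gripper_width: 13.8
```

```bash
cat >> h.py <<'E'
def phi(x0=np.array([626.7,6.9,257.6])):
    from scipy.spatial.transform import Rotation as R
    s=read_state(); m=R.from_quat(s["ee_rot"]).as_matrix(); m0=R.from_quat([-.666,.746,.003,-.001]).as_matrix()
    p=np.array(s["position"])-18*m[:,2]; p0=x0-18*m0[:,2]
    bx=np.array([.992,-.12,0]); by=np.array([.12,.992,0]); d=p-p0
    X=-6+d@bx; Z=255+d[2]
    print("pos",np.round(s["position"],1),"tilt",(R.from_matrix(m@m0.T)).as_rotvec().round(3),"dy",round(d@by,1),"r",round(np.hypot(X,Z),1),"phi",round(np.arctan2(-X,Z)-.0235,3),"F",np.round(s["contact_force"],1),"T",np.round(s["wrist_torque"],2),"w",s["gripper_width"])
E
python3 -c "from h import *; phi()"
```

```text
pos [569.3  13.9 249.6] tilt [-0.012 -0.135 -0.001] dy -0.0 r 255.5 phi 0.239 F [ 8.8 -4.  -6.3] T [-1.36 -2.55 -0.29] w 13.794818632512902
```

{"name": "servo_tool", "arguments": {"turn": [[-0.003, -0.025, 0], [-0.003, -0.025, 0], [-0.003, -0.025, 0], [-0.003, -0.025, 0], [-0.003, -0.025, 0]], "dp": [[-0.0144, 0.0018, -0.0046], [-0.0141, 0.0018, -0.0055], [-0.0137, 0.0017, -0.0063], [-0.0133, 0.0017, -0.0072], [-0.0128, 0.0016, -0.008]], "fingers": [0.0, 0.0, 0.0, 0.0, 0.0]}}

```text
clock: 15.55
position: [509.6, 21.2, 225.0]
ee_rot: [-0.66, 0.737, -0.105, 0.099]
contact_force: [8.3, -7.2, -2.4]
gripper_width: 14.0
```

```bash
python3 -c "from h import *; phi()"
```

```text
pos [509.6  21.2 225. ] tilt [-0.028 -0.295  0.002] dy -0.0 r 256.5 phi 0.504 F [ 8.3 -7.2 -2.4] T [-1.82 -1.63 -0.63] w 14.03058675916448
```

{"name": "servo_tool", "arguments": {"turn": [[0, 0, 0], [0, 0, 0], [0, 0, 0], [0, 0, 0], [0, 0, 0]], "dp": [[-0.0085, 0.001, -0.0055], [-0.008, 0.001, -0.0055], [-0.006, 0.0007, -0.0045], [0, 0, 0], [0, 0, 0]], "fingers": [0.0, 0.0, 0.0, 0.0, 0.0]}}

```text
clock: 16.18
position: [491.9, 23.3, 214.4]
ee_rot: [-0.66, 0.736, -0.111, 0.107]
contact_force: [8.7, -3.3, -6.1]
gripper_width: 13.6
```

Run:
```python
from h import *
import pickle; phi()
a=snap("scene");b=snap("side");
A=a["img"][80:384,130:410];B=b["img"][90:330,170:391]
cv2.imwrite("pics/i.png",np.hstack([cv2.resize(A,None,fx=1.45,fy=1.45,interpolation=cv2.INTER_CUBIC)[:440],cv2.resize(B,(390,440),interpolation=cv2.INTER_CUBIC)])[:,:,::-1])
D=pickle.load(open("d0.pkl","rb"))
for q in ["mug","bowl","plates"]:
  for c in ["scene","side"]: print(q,c,[np.round(r["box"]).astype(int).tolist() for r in search_frame(q,c)][:2])
```

```text
pos [491.9  23.3 214.4] tilt [-0.026 -0.314  0.004] dy -0.2 r 257.2 phi 0.586 F [ 8.7 -3.3 -6.1] T [-0.74 -1.14 -0.39] w 13.596176769410711
mug scene [[222, 330, 30, 49]]
mug side [[370, 233, 39, 39], [333, 268, 57, 47]]
bowl scene [[105, 205, 77, 69], [153, 292, 55, 58]]
bowl side [[234, 275, 77, 73], [334, 264, 57, 51]]
plates scene [[318, 118, 56, 41]]
plates side [[188, 141, 43, 31]]
```

View pics/i.png

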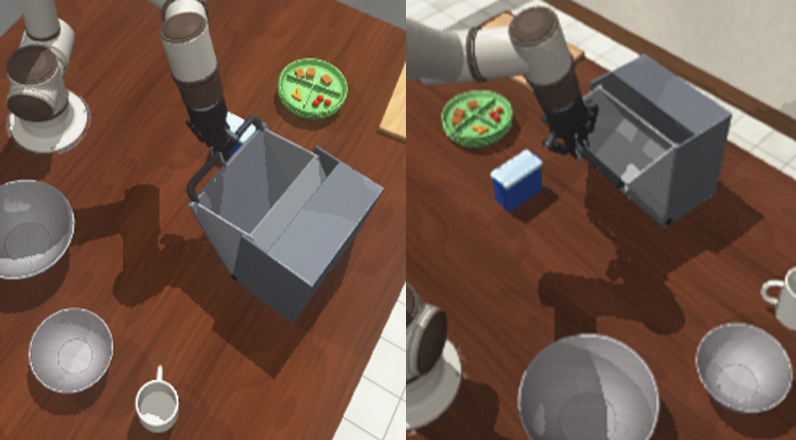

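The picture shows the rail in the fingers, the panel tilted out, the container standing free at (517,182), and the plates, mug and bowl in place. I'll hold still, check the angle independently from the rail's end in the scene view at (264,212), and check for drift.

{"name": "servo_tool", "arguments": {"turn": [[0, 0, 0], [0, 0, 0], [0, 0, 0], [0, 0, 0], [0, 0, 0]], "dp": [[-0.004, 0.0005, -0.003], [0, 0, 0], [0, 0, 0], [0, 0, 0], [0, 0, 0]], "fingers": [0.0, 0.0, 0.0, 0.0, 0.0]}}

```text
clock: 17.2
position: [491.5, 23.3, 214.0]
ee_rot: [-0.659, 0.735, -0.113, 0.111]
contact_force: [6.7, -2.0, -4.7]
gripper_width: 13.8
```

Run:
```python
from h import *
phi(); a=snap("scene"); snap("side"); phi()
O=np.array([631,6,20.]);bx=np.array([.992,-.12,0]);by=np.array([.12,.992,0])
o,r=ray(a,130+192/1.45,80+190/1.45)
for yy in (-100,-105,-110):
    t=((O+by*yy-o)@by)/(r@by);p=o+r*t-O;print(yy,"rail end bin x",(p@bx).round(0),"z",p[2].round(0),"phi",(np.arctan2(-p@bx,p[2])-.0235).round(3),"r",np.hypot(p@bx,p[2]).round(0))
for r in regions_of("snack","side")[:1]: print("snack side",r["box"],r["score"],atz(get_image("side"),r["box"][0]+r["box"][2]/2,r["box"][1]+r["box"][3]/2,45).round(0))
```

```text
pos [491.5  23.3 214. ] tilt [-0.025 -0.323  0.003] dy -0.2 r 257.2 phi 0.589 F [ 6.7 -2.  -4.7] T [-0.57 -0.7  -0.29] w 13.771916311558062
pos [491.6  23.3 214.1] tilt [-0.025 -0.323  0.003] dy -0.2 r 257.2 phi 0.588 F [ 7.8 -2.9 -4.1] T [-0.69 -0.8  -0.4 ] w 14.120978029034497
-100 rail end bin x -140.0 z 192.0 phi 0.608 r 237.0
-105 rail end bin x -136.0 z 203.0 phi 0.568 r 245.0
-110 rail end bin x -133.0 z 215.0 phi 0.53 r 252.0
snack side [219.3, 175.2, 28.6, 30.4] 0.86 [449. 178.  45.]
```

The angle estimates are 0.588 from the tool and about 0.53 to 0.61 from the picture. A small nudge outward will centre it in the allowed band.

{"name": "servo_tool", "arguments": {"turn": [[0, 0, 0], [0, 0, 0], [0, 0, 0], [0, 0, 0], [0, 0, 0]], "dp": [[-0.005, 0.0006, -0.004], [-0.005, 0.0006, -0.004], [-0.003, 0.0004, -0.002], [0, 0, 0], [0, 0, 0]], "fingers": [0.0, 0.0, 0.0, 0.0, 0.0]}}

```text
clock: 18.02
position: [483.9, 24.4, 208.3]
ee_rot: [-0.658, 0.734, -0.118, 0.116]
contact_force: [8.7, -4.0, -5.0]
gripper_width: 13.8
```

Run:
```python
from h import *
phi(); 
for i in range(6): snap("side")
phi(); print(np.round(read_state()["joint_vel"],4))
```

```text
pos [483.9  24.4 208.3] tilt [-0.024 -0.337  0.004] dy -0.1 r 257.2 phi 0.627 F [ 8.7 -4.  -5. ] T [-1.08 -1.36 -0.5 ] w 13.844454001775736
pos [483.9  24.3 208.3] tilt [-0.024 -0.337  0.004] dy -0.1 r 257.2 phi 0.627 F [ 9.8 -4.7 -5.1] T [-1.24 -1.55 -0.56] w 13.955823787796461
[-0.0007 -0.0001 -0.0011  0.0002 -0.0002  0.0003]
```

The angle is now about 0.60 to 0.63 rad and steady, with the grip force present. I'm handing in.

```bash
python3 -c "from bench import *; print(job_done())"
```

```text
the job is handed in; nothing more can be done
None
```

I stood the snack container upright and let go of it at about (452, 187) mm, roughly 195 mm before the bin's front. Then I pulled the bin open by its rail and handed in at 18 s while still holding it.

**Bin angle:** the arm's pose gives 0.627 rad, about 36 degrees. The arm was still over the last 0.3 s, and the force on the tool was about 12 N. A rougher picture check, made before the last nudge of about 0.04 rad, gave 0.53 to 0.61 rad depending on where along the hinge I put the rail's end; the pose then read 0.588. Either way it lies inside the allowed 0.506 to 0.716 rad.

**Other things:** the last pictures showed the container upright and free, and the plates, mug and bowl (the 170 mm one, not the 242 mm look-alike) where they were. Their boxes in the side view, where all three can be compared, moved at most 4 pixels.

**Small disagreements:**
- The gripper read about 14 mm on the 16 mm rail.
- The rail's distance from the hinge line came out at 257 mm, against the 255 mm given.

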